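# Snap-seal the cracker canister and cover it

## Robot

A 7-joint arm with a two-finger parallel gripper is mounted at the origin on a cart in front of the work surface, level with it; the furniture and walls round the work are solid. World frame = base frame: x ahead of the robot, y to its left, z up, the work surface at z = 0. Lengths are in m, angles in rad, forces in N, time in s.
With the tool pointing down it reaches from about 0.4 to 0.85 m from the base axis. Payload 10.4 kg.
Tool frame: the origin (TCP) lies between the finger pads; the fingertips stand 17 mm ahead of it and the grasp point (between the pads) lies 2 mm behind it; z points along the fingers, y is the line along which they close (so a half turn about z gives the same grasp; the last joint's range is limited). The gripper opens to 87 mm and grips with 3 to 60 N. Pads are 19 mm wide; open, the fingers measure 117 mm over their backs; the gripper's body (75 mm by 190 mm) begins 51 mm behind the grasp point.
Start: joints at [1.164, 0.332, -0.065, 1.46, 0.022, 1.35, -0.088], TCP at [0.234, -0.58, 0.24] pointing down, gripper open.
Joint ranges: [-2.6, 2.6], [-0.5, 2.12], [-1.47, 1.34], [0.16, 2.42], [-1.27, 4.41], [0.06, 2.06], [-2.6, 2.6]. Speed limits (rad/s): [2.22, 2.22, 2.79, 2.79, 3.14, 3.14, 3.14].

## Interface

Orientations are given as [roll, pitch, yaw] about the fixed x, y, z axes, in that order (R = Rz(yaw) Ry(pitch) Rx(roll)).
In Python, from plant import arm gives the robot as it stands.
- The arm moves only by the tool send_rows, never from a script. Its argument "commands" is a list of rows, each a list of 3 entries, a list of its own where there are three numbers: the turn, a rotation vector about the tool's x, y, z in fractions of the full range, 1 being pi/2 rad, then the shift along the tool's x, y, z in fractions of the full range, 1 being 0.5 m, then the finger opening in m, from 0 to 0.087. A call has 1 to 8 rows; each row is the pose to reach, as a shift and turn from the pose commanded when the call began, along the tool's axes at that moment; what a row does not reach only later rows make up. A row lasts 1/8 s, in which the tool goes at most 62.5 mm and 10.7 degrees, less where a joint would pass 70% of its speed; a pose out of reach is approached as far as the arm can. A call with a gripper value outside its range is refused whole. The fingers move at their own pace and stop on an object; "force" is the grip in N (left out, the last holds). Time passes only in rows, so rows that repeat a pose let the fingers close. It gives the time, the measured TCP pose, the force, the opening and the grip force at its end, in the units of the state.
- arm.read_state(): the state, without advancing time (a new reading comes with each control period).
- arm.get_image(name): name is "scene" or "top" or "wrist"; returns a dict with "color" (420x560x3 uint8, red, green, blue), "fx", "fy", "cx", "cy" (pixels), "R" (3x3) and "t" (3): a world point X has camera coordinates R X + t; the wrist camera has in their place "hand_eye" (4x4, takes a point from camera to tool coordinates, whose origin is the TCP and whose axes are the flange's). Camera axes: x right, y down, z forward; pixel columns grow to the right and rows downward; lengths in m; the calibration is good to about 2 mm. A picture is of the moment at which its call begins: read the wrist's pose just before it. There is no depth.
- arm.sign_off(): hands the job in; it is judged then, once.
The state is a dict: "clock": time; "joint_pos": joint angles; "qd": joint speeds; "joint_efforts": joint torques, N m; "ee_pos": TCP position; "orientation": TCP orientation; "wrist_force": force on the tool from outside, world axes, zero at the start; "torque": the same for the moment, N m; "gripper_width": finger opening in m; "grasp_force": force on a finger pad.
Only numpy, scipy, OpenCV 4.12 (cv2) and the standard library are available. Lean on these libraries where they do the work, as an engineer would, in place of code of your own. Each camera call takes 0.05 s, during which the arm holds its last target. There are 200 camera calls.

## Task

Seal the crackers in the green canister: push its inner lid down by the orange button until it sits on the crackers and the button snaps in and stays in, but never push with more than 25 N, or the crackers break. Then put the wooden lid on the canister so that it sits fully home and level, let go of it, and leave the things round about standing where they are.

Things in the scene. Friction and masses are not known exactly. Their poses are not given: they have to be found in the camera images.
- canister: green round canister, heavy, does not move; 132 mm outer diameter, 110 mm high, open bore 122 mm in diameter. Origin: centre of its underside; z up. The rim is at z = 110 mm. It and the wooden lid may stand on either side of the middle.
- inner_lid: white inner lid, 120 mm wide, in the canister's bore; only slides up and down, seal friction about 6 N, stays where left. Origin: centre of its underside (81 mm above the canister's at the start); 9 mm plate, in its middle a grey collar 48-52 mm wide, 16 mm above the origin, holding the button. It meets the crackers 15 to 38 mm lower; their level cannot be seen or measured, only felt.
- button_top (a point): centre of the orange button's top face, 34 mm wide; press straight down. Out: 25 mm above the inner lid's origin; in: 19 mm. Its spring peaks at about 14 N some 1.3 mm in; past about 3 mm it snaps fully in by itself and stays; then the stop is hard. The peak exceeds the seal friction, so it snaps only once the inner lid sits on the crackers.
- lid: loose wooden lid, 180 g, upright on the table: disc 132 mm wide, 10 to 18 mm above the origin, a knob on top; below it a tapered black plug 10 mm deep, 100 mm wide at the bottom, 115 mm at the top, that goes into the bore. Origin: centre of the plug's underside. Seated, the disc rests on the rim, origin 100 mm above the canister's. It cannot go home while the inner lid is up.
- lid_grip (a point): point to grip on the lid's knob, on its axis, 38 mm above the lid's origin; the knob is a round stem 24 mm in diameter, 18 to 44 mm above the origin, with a 28 mm head up to 52 mm
- mug: striped mug, 80 mm across, 89 mm high, behind the work. Origin: centre of its underside. Leave it alone.
- spice_jar: small glass spice jar with white cap, 47 mm across, 98 mm high. Origin: centre of its underside. Leave it alone.
- tea_carton: red tea carton, 66x73x125 mm, at the left. Origin: centre of its underside. Leave it alone.
- salt: salt shaker with grey cap, 44 mm across, 90 mm high. Origin: centre of its underside. Leave it alone.
Not all that is in view belongs to the job. What is shaped like the lid but turquoise is not meant.

How it is judged:
By the outcome, as a careful person would: the job done as asked, in the order asked, and still so for the second after the job is handed in, with the robot touching nothing.
It also fails if it takes over 59 s, if anything falls off the work surface, if the arm or the gripper's body presses on something with over 40 N, if the wrist force passes 120 N, or if a joint passes its speed limit or range.

## Working session

There is one attempt and no reset: what is moved stays moved. The work goes in short steps, Python scripts to look and compute and a tool call to move; the robot and the scene stay as the last step left them, time stands still between calls to the robot, and variables do not carry over. Pictures are saved under pics/ and viewed, at most 10 in all, crops included, and the job is handed in when it is done.

Besides the shell and the picture viewer there is one more tool, called after "Request:" as a command line: name --argument value ..., lists and objects as JSON in quotes. send_rows: Moves the arm, as the interface text tells. Its arguments: {"type":"object","properties":{"commands":{"type":"array"},"force":{"type":"number"}},"required":["commands"]}

```bash
mkdir -p pics; ls; python3 - <<'E'
from plant import arm
import cv2,pickle
d={}
for n in("scene","top"):
    im=arm.get_image(n); d[n]=im
    cv2.imwrite(f"pics/{n}0.png",im["color"][:,:,::-1]); print(n,im["fx"],im["cx"],im["cy"],im["R"],im["t"])
pickle.dump(d,open("d0.pkl","wb"))
s=arm.read_state();print(s)
E
```

```text
pics
scene 381.18793094630763 278.3762283947613 208.12841730548888 [[-0.53269045 -0.84614197 -0.01687168]
 [-0.31955149  0.21955422 -0.9217824 ]
 [ 0.78366302 -0.48563331 -0.38734036]] [0.41623117 0.21937398 0.79366711]
top 530.2496895345221 279.8952810558715 212.7415109508743 [[-0.01305216 -0.99985933  0.01053388]
 [-0.99454199  0.01189068 -0.10365732]
 [ 0.10351748 -0.01182934 -0.99455729]] [0.13895149 0.58365225 1.55468097]
{'clock': 0.1, 'joint_pos': array([ 1.16443082,  0.33282906, -0.06465658,  1.4608682 ,  0.02161803,
        1.34987323, -0.08848413]), 'qd': array([-0.00012145, -0.00200528,  0.00134773, -0.00275284, -0.00012565,
        0.00085927,  0.00040276]), 'joint_efforts': array([ 2.04542535e-03, -6.24545646e+01,  2.47678848e-02, -3.90716743e+01,
       -6.15623756e-02,  3.67683009e-02,  5.05296669e-05]), 'ee_pos': array([ 0.23385766, -0.57925363,  0.23881545]), 'orientation': array([-3.14031336e+00,  8.85159134e-05,  3.83763789e-01]), 'wrist_force': array([ 0.17163027, -0.22330991, -0.44594253]), 'torque': array([-0.00717745,  0.05548952,  0.03047772]), 'grasp_force': 0.0, 'gripper_width': 0.08718219727009376}
```

View pics/scene0.png

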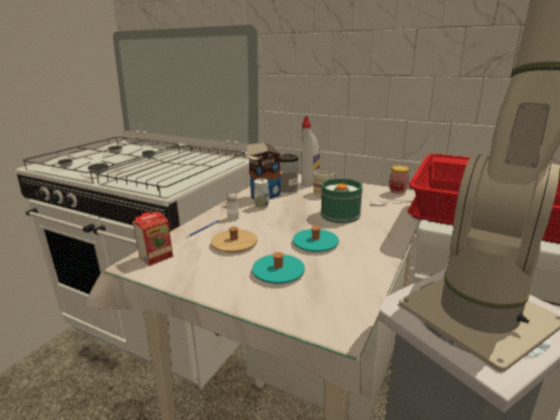

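View pics/top0.png

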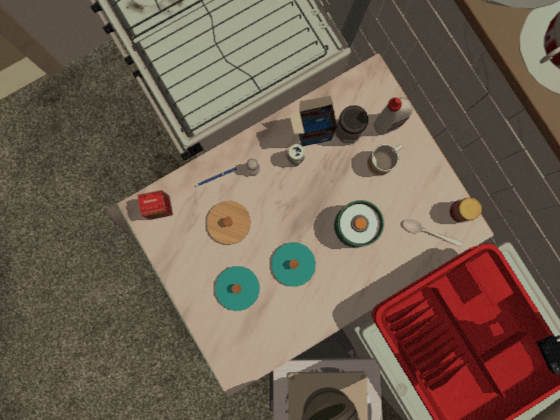

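The scene view shows the wooden lid's knob at (234,233) and the button at (342,187). In the top view the wooden lid's knob is at (228,222), the button at (361,223), and the turquoise decoys at (293,264) and (237,288). Next I triangulate.

```bash
cat > h.py <<'E'
import numpy as np,cv2
from scipy.optimize import least_squares
def K(im): return np.array([[im["fx"],0,im["cx"]],[0,im["fy"],im["cy"]],[0,0,1.]])
def proj(im,X):
    p=K(im)@(im["R"]@X+im["t"]); return p[:2]/p[2]
def tri(ims,px):
    f=lambda X:np.concatenate([proj(i,X)-p for i,p in zip(ims,px)])
    r=least_squares(f,[.6,0,.1]); return r.x,r.fun
def atz(im,p,z):
    d=im["R"].T@np.linalg.inv(K(im))@np.array([p[0],p[1],1]); c=-im["R"].T@im["t"]
    return c+d*(z-c[2])/d[2]
def blob(im,c,r,lo,hi):
    hsv=cv2.cvtColor(im["color"],cv2.COLOR_RGB2HSV); m=cv2.inRange(hsv,np.array(lo),np.array(hi))
    w=np.zeros_like(m); cv2.circle(w,tuple(int(v) for v in c),r,255,-1); m&=w
    n,l,s,ce=cv2.connectedComponentsWithStats(m); k=1+np.argmax(s[1:,4]); return ce[k],s[k],l==k
E
python3 - <<'E'
from h import *
import pickle
d=pickle.load(open("d0.pkl","rb"));S,T=d["scene"],d["top"]
for n,im,p in(("S btn",S,(342,187)),("S knob",S,(234,234)),("T btn",T,(361,223)),("T knob",T,(228,222))):
    hsv=cv2.cvtColor(im["color"],cv2.COLOR_RGB2HSV);x,y=p
    print(n);print([[tuple(int(q) for q in hsv[y+j,x+i]) for i in range(-9,10,3)] for j in(-8,-4,0,4,8)])
# disc ellipses: wood, green
bw=blob(T,(228,222),26,(8,90,120),(25,255,255));print("wood T",bw[:2])
E
```

```text
S btn
[[(54, 68, 90), (47, 68, 75), (49, 74, 72), (53, 60, 76), (50, 65, 79), (53, 63, 85), (29, 52, 98)], [(54, 71, 72), (40, 68, 86), (17, 146, 122), (17, 159, 117), (20, 116, 90), (64, 89, 63), (68, 95, 62)], [(31, 26, 210), (15, 82, 146), (13, 205, 173), (14, 192, 186), (13, 189, 178), (29, 31, 187), (34, 29, 210)], [(60, 60, 81), (61, 71, 83), (53, 73, 87), (43, 62, 95), (49, 54, 90), (55, 61, 96), (46, 46, 133)], [(67, 84, 64), (62, 100, 64), (66, 91, 59), (64, 89, 63), (68, 96, 69), (66, 105, 68), (66, 91, 67)]]
S knob
[[(17, 52, 207), (18, 52, 209), (16, 74, 196), (15, 96, 191), (16, 65, 203), (17, 52, 210), (17, 52, 211)], [(18, 75, 204), (17, 109, 180), (13, 157, 141), (13, 161, 138), (15, 141, 143), (18, 113, 196), (18, 105, 197)], [(19, 120, 200), (18, 122, 195), (12, 154, 88), (13, 164, 90), (15, 142, 138), (18, 120, 200), (19, 121, 198)], [(18, 125, 190), (18, 125, 178), (14, 161, 90), (13, 164, 90), (16, 140, 137), (18, 120, 202), (18, 121, 200)], [(18, 131, 169), (18, 125, 169), (17, 126, 174), (18, 124, 196), (18, 122, 198), (18, 126, 197), (18, 121, 198)]]
T btn
[[(
[... 506 characters left out ...]
5, 19, 187), (46, 20, 190)]]
T knob
[[(15, 128, 174), (16, 131, 166), (16, 131, 164), (15, 131, 171), (16, 131, 169), (15, 131, 167), (15, 131, 168)], [(15, 131, 168), (16, 136, 116), (12, 156, 137), (11, 162, 132), (15, 132, 162), (15, 130, 169), (16, 131, 164)], [(15, 134, 99), (15, 127, 94), (12, 163, 136), (11, 154, 147), (11, 161, 133), (15, 134, 164), (15, 131, 167)], [(15, 127, 156), (15, 134, 97), (14, 140, 100), (14, 138, 137), (15, 131, 169), (15, 130, 172), (15, 129, 164)], [(16, 129, 160), (16, 131, 165), (15, 130, 167), (15, 133, 163), (16, 133, 167), (15, 130, 169), (16, 128, 167)]]
wood T (array([228.25618132, 222.16208791]), array([ 207,  201,   44,   44, 1456], dtype=int32))
```

```bash
cat >> h.py <<'E'
def hullc(m):
    cs,_=cv2.findContours(m.astype(np.uint8),cv2.RETR_EXTERNAL,cv2.CHAIN_APPROX_NONE)
    e=cv2.fitEllipse(cv2.convexHull(np.vstack(cs))); return np.array(e[0]),e[1]
E
python3 - <<'E'
from h import *
import pickle
d=pickle.load(open("d0.pkl","rb"));S,T=d["scene"],d["top"]
r={}
for n,im,c,rad,lo,hi in(("Tbtn",T,(361,223),12,(10,130,130),(18,255,255)),("Sbtn",S,(342,187),12,(9,130,110),(20,255,255)),
 ("Tknob",T,(226,221),9,(5,150,125),(13,255,160)),("Sknob",S,(234,232),12,(5,138,70),(15,255,150)),
 ("Tdisc",T,(228,222),27,(8,100,80),(25,255,255)),("Sdisc",S,(234,240),28,(8,90,80),(25,255,255)),("Tcan",T,(360,223),32,(50,80,20),(95,255,130)),("Tinner",T,(360,223),26,(20,0,130),(80,60,255))):
    ce,s,m=blob(im,c,rad,lo,hi); h=hullc(m); r[n]=(ce,h[0]); print(n,ce.round(1),s,np.round(h[0],1),np.round(h[1],1))
for a in("btn","knob","disc"): print(a,tri((T,S),(r["T"+a][1],r["S"+a][1])))
print("btn z106",atz(T,r["Tbtn"][0],.106),"inner z90",atz(T,r["Tinner"][1],.09),"can z110",atz(T,r["Tcan"][1],.11))
print("disc z18",atz(T,r["Tdisc"][1],.018),"knob z52",atz(T,r["Tknob"][1],.052))
E
```

```text
Tbtn [360.3 222.7] [355 217  12  12 106] [360.4 222.6] [10.9 11.4]
Sbtn [341.4 186.1] [337 183  10   7  62] [341.4 186.1] [ 6.7 11.3]
Tknob [227.3 221.3] [224 217   8   9  55] [227.1 221.2] [8.  8.2]
Sknob [233.4 234.5] [230 230   8  11  74] [233.2 234.1] [ 9.4 12.4]
Tdisc [228.  222.2] [ 207  201   43   43 1482] [228.  222.3] [43.1 43.5]
Sdisc [233.5 240.2] [211 226  46  27 868] [233.3 239.6] [25.9 45.2]
Tcan [356.5 225.9] [335 201  48  45 196] [358.9 223.8] [44.5 48.4]
Tinner [358.4 223.2] [340 204  38  39 925] [358.6 223.3] [37.5 39.3]
btn (array([ 0.5471179 , -0.0957603 ,  0.10259898]), array([-0.19600898, -0.1598504 ,  0.28463954, -0.00719038]))
knob (array([0.56165497, 0.28908457, 0.03215749]), array([-0.01410538, -0.00731582,  0.01506854,  0.00095644]))
disc (array([0.56058067, 0.28901647, 0.01514927]), array([-0.39079105, -0.20352325,  0.41571689,  0.0260821 ]))
btn z106 [ 0.54626644 -0.09563964  0.106     ] inner z90 [ 0.54588918 -0.09314733  0.09      ] can z110 [ 0.54287838 -0.09076435  0.11      ]
disc z18 [0.55970382 0.28759812 0.018     ] knob z52 [0.55986306 0.28729371 0.052     ]
```

```bash
cat >> h.py <<'E'
from scipy.spatial.transform import Rotation as Ro
def Rt(s): return Ro.from_euler("xyz",s["orientation"]).as_matrix()
def shift(s,p,yaw=None):
    R=Rt(s); tgt=Ro.from_euler("xyz",[np.pi,0,s["orientation"][2] if yaw is None else yaw]).as_matrix()
    print("pos",s["ee_pos"].round(4),"rpy",s["orientation"].round(4),"F",s["wrist_force"].round(2),"t",s["clock"])
    print("turn",Ro.from_matrix(R.T@tgt).as_rotvec().round(4),"shift",(R.T@(np.array(p)-s["ee_pos"])).round(4))
def wcam(s,im):
    H=np.array(im["hand_eye"]); M=np.eye(4); M[:3,:3]=Rt(s); M[:3,3]=s["ee_pos"]; W=np.linalg.inv(M@H)
    im["R"],im["t"]=W[:3,:3],W[:3,3]; return im
E
python3 - <<'E'
from h import *
from plant import arm
s=arm.read_state(); shift(s,[.40,-.30,.28]); shift(s,[.546,-.094,.26])
print(arm.get_image("wrist")["hand_eye"])
E
```

```text
pos [ 0.2339 -0.5793  0.2388] rpy [-3.1403e+00  1.0000e-04  3.8380e-01] F [ 0.17 -0.22 -0.45] t 0.1
turn [-0.0013  0.0001 -0.    ] shift [ 0.2586 -0.1968 -0.041 ]
pos [ 0.2339 -0.5793  0.2388] rpy [-3.1403e+00  1.0000e-04  3.8380e-01] F [ 0.17 -0.22 -0.45] t 0.1
turn [-0.0013  0.0001 -0.    ] shift [ 0.4711 -0.3331 -0.0208]
[[-5.72983758e-04 -9.54577498e-01 -2.97962199e-01  8.20547300e-02]
 [ 9.99999514e-01 -3.07745576e-04 -9.37086912e-04 -3.22815633e-05]
 [ 8.02825531e-04 -2.97962591e-01  9.54577210e-01 -1.45116608e-01]
 [ 0.00000000e+00  0.00000000e+00  0.00000000e+00  1.00000000e+00]]
```

Units first: shifts go in shares of 0.5 m and turns go in shares of pi/2 rad. So 0.46 m is 0.92, -0.333 m is -0.666.

Request:
send_rows --commands '[[[0,0,0],[0.1,-0.07,-0.08],0.0],[[0,0,0],[0.5,-0.36,-0.12],0.0],[[0,0,0],[0.5,-0.36,-0.12],0.0],[[0,0,0],[0.5,-0.36,-0.12],0.0],[[0,0,0],[0.5,-0.36,-0.12],0.0],[[0,0,0],[0.92,-0.666,-0.08],0.0],[[0,0,0],[0.92,-0.666,-0.08],0.0],[[0,0,0],[0.92,-0.666,-0.08],0.0]]' --force 20

```text
clock: 1.15
ee_pos: [0.4943, -0.1645, 0.2852]
orientation: [3.141, -0.0, 0.384]
wrist_force: [0.8, -0.0, -0.5]
gripper_width: 0.0147
grasp_force: 0.0
```

```bash
python3 - <<'E'
from h import *
from plant import arm
s=arm.read_state(); shift(s,[.546,-.094,.26],.384)
E
```

```text
pos [ 0.4943 -0.1645  0.2852] rpy [ 3.1412 -0.      0.3835] F [ 0.75 -0.04 -0.52] t 1.15
turn [ 0.0004 -0.     -0.0005] shift [ 0.0744 -0.046   0.0252]
```

Converted, 0.07 m is 0.14, -0.046 m is -0.092.

Request:
send_rows --commands '[[[0,0,0],[0.14,-0.092,0.05],0.0],[[0,0,0],[0.14,-0.092,0.05],0.0],[[0,0,0],[0.14,-0.092,0.05],0.0],[[0,0,0],[0.14,-0.092,0.05],0.0],[[0,0,0],[0.14,-0.092,0.05],0.0]]'

```text
clock: 1.78
ee_pos: [0.541, -0.0989, 0.2607]
orientation: [3.141, -0.0, 0.382]
wrist_force: [0.2, -0.3, -0.1]
gripper_width: 0.0002
grasp_force: 0.0
```

```bash
python3 - <<'E'
from h import *
from plant import arm
s=arm.read_state(); shift(s,[.546,-.094,.26],.384)
im=wcam(s,arm.get_image("wrist")); cv2.imwrite("pics/w1.png",im["color"][:,:,::-1])
import pickle; pickle.dump(im,open("w1.pkl","wb")); print(proj(im,np.array([.546,-.094,.106])),im["fx"])
E
```

```text
pos [ 0.541  -0.0989  0.2607] rpy [ 3.1407e+00 -1.0000e-04  3.8170e-01] F [ 0.23 -0.34 -0.15] t 1.775
turn [ 0.0009 -0.0001 -0.0023] shift [ 0.0065 -0.0027  0.0007]
[276.04449128 187.91010649] 360.9054134925442
```

View pics/w1.png

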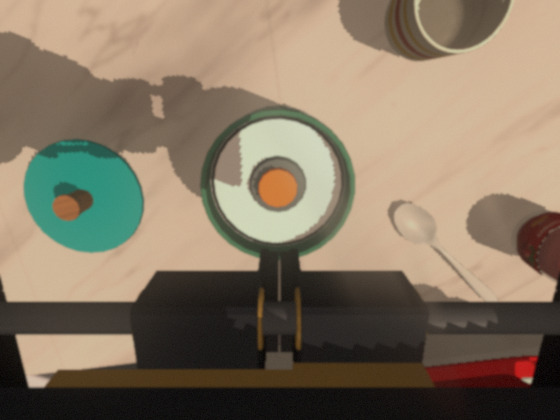

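The wrist view shows the button at (277,187), against a prediction of (276,188), with the canister rim centred near (278,183). The fingertips are at the bottom centre.

```bash
python3 - <<'E'
from h import *
import pickle
from plant import arm
im=pickle.load(open("w1.pkl","rb"));T=pickle.load(open("d0.pkl","rb"))["top"]
ce,st,m=blob(im,(277,187),28,(5,150,120),(18,255,255));h=hullc(m);print(ce,st,h)
g=blob(im,(278,178),80,(60,70,20),(95,255,130));m=g[2].copy();m[240:]=0;hg=hullc(m);print(g[1],hg)
print(atz(im,h[0],.106),tri((im,T),(h[0],(360.4,222.6))))
print("rim",atz(im,hg[0],.11))
shift(arm.read_state(),[.546,-.094,.145])
E
```

```text
[276.96483318 187.46348061] [ 259  169   37   38 1109] (array([276.9515686 , 187.48548889]), (37.22520065307617, 37.677669525146484))Traceback (most recent call last):
  File "<stdin>", line 6, in <module>
  File "h.py", line 18, in hullc
    e=cv2.fitEllipse(cv2.convexHull(np.vstack(cs))); return np.array(e[0]),e[1]
                                    ~~~~~~~~~^^^^
    return _nx.concatenate(arrs, 0, dtype=dtype, casting=casting)
           ~~~~~~~~~~~~~~~^^^^^^^^^^^^^^^^^^^^^^^^^^^^^^^^^^^^^^^
ValueError: need at least one array to concatenate
```

```bash
python3 - <<'E'
from h import *
import pickle
from plant import arm
im=pickle.load(open("w1.pkl","rb"));T=pickle.load(open("d0.pkl","rb"))["top"]
h=np.array((276.95,187.48))
print(atz(im,h,.106),tri((im,T),(h,(360.4,222.6))))
shift(arm.read_state(),[.546,-.0945,.145])
E
```

```text
[ 0.5466399  -0.09457876  0.106     ] (array([ 0.54670958, -0.09464779,  0.10641551]), array([ 0.10277639,  0.07416114, -0.40854601, -0.08437911]))
pos [ 0.541  -0.0987  0.2607] rpy [ 3.1408e+00 -2.0000e-04  3.8180e-01] F [-0.02 -0.54  0.49] t 1.825
turn [ 0.0008 -0.0002 -0.    ] shift [ 0.0062 -0.0022  0.1157]
```

Converted, 0.13 m is 0.26, 0.0065 m is 0.013, 0.0008 rad is 0.0005.

Request:
send_rows --commands '[[[0.0005,0,0],[0.013,-0.004,0.1],0.0],[[0.0005,0,0],[0.013,-0.004,0.2],0.0],[[0.0005,0,0],[0.013,-0.004,0.24],0.0],[[0.0005,0,0],[0.013,-0.004,0.26],0.0],[[0.0005,0,0],[0.013,-0.004,0.26],0.0],[[0.0005,0,0],[0.013,-0.004,0.26],0.0],[[0.0005,0,0],[0.013,-0.004,0.26],0.0]]'

```text
clock: 2.7
ee_pos: [0.5472, -0.0933, 0.1313]
orientation: [3.141, -0.001, 0.384]
wrist_force: [0.2, 0.3, 0.3]
gripper_width: 0.0004
grasp_force: 0.0
```

```bash
cat > q.py <<'E'
import sys
from h import *
from plant import arm
shift(arm.read_state(),[float(v) for v in sys.argv[1:4]],*[float(v) for v in sys.argv[4:5]])
E
python3 q.py .5466 -.0945 .123
```

```text
pos [ 0.5472 -0.0933  0.1313] rpy [ 3.1413e+00 -1.3000e-03  3.8370e-01] F [0.22 0.27 0.35] t 2.7
turn [ 0.0003 -0.0013 -0.    ] shift [-0.001   0.0009  0.0083]
```

Converted, 0.011 m is 0.022, -0.001 m is -0.002.

Request:
send_rows --commands '[[[0,0,0],[-0.002,0.002,0.004],0.0],[[0,0,0],[-0.002,0.002,0.008],0.0],[[0,0,0],[-0.002,0.002,0.012],0.0],[[0,0,0],[-0.002,0.002,0.014],0.0],[[0,0,0],[-0.002,0.002,0.016],0.0],[[0,0,0],[-0.002,0.002,0.018],0.0],[[0,0,0],[-0.002,0.002,0.02],0.0],[[0,0,0],[-0.002,0.002,0.022],0.0]]'

```text
clock: 3.7
ee_pos: [0.546, -0.0945, 0.1197]
orientation: [-3.141, 0.0, 0.384]
wrist_force: [-1.9, -0.6, 5.7]
gripper_width: 0.0004
grasp_force: 2.7
```

Request:
send_rows --commands '[[[0,0,0],[0,0,0.003],0.0],[[0,0,0],[0,0,0.006],0.0],[[0,0,0],[0,0,0.009],0.0],[[0,0,0],[0,0,0.012],0.0],[[0,0,0],[0,0,0.015],0.0],[[0,0,0],[0,0,0.018],0.0],[[0,0,0],[0,0,0.02],0.0],[[0,0,0],[0,0,0.02],0.0]]'

```text
clock: 4.7
ee_pos: [0.546, -0.0944, 0.1096]
orientation: [-3.141, 0.0, 0.384]
wrist_force: [-2.5, -0.4, 3.7]
gripper_width: 0.0006
grasp_force: 2.2
```

Now 3 mm per call, watching the force.

Converted, 0.003 m is 0.006, 0.0025 m is 0.005.

Request:
send_rows --commands '[[[0,0,0],[0,0,0.001],0.0],[[0,0,0],[0,0,0.002],0.0],[[0,0,0],[0,0,0.003],0.0],[[0,0,0],[0,0,0.004],0.0],[[0,0,0],[0,0,0.005],0.0],[[0,0,0],[0,0,0.006],0.0]]'

```text
clock: 5.45
ee_pos: [0.546, -0.0944, 0.1066]
orientation: [-3.141, 0.0, 0.384]
wrist_force: [-3.2, -0.2, 5.1]
gripper_width: 0.0004
grasp_force: 2.7
```

Request:
send_rows --commands '[[[0,0,0],[0,0,0.001],0.0],[[0,0,0],[0,0,0.002],0.0],[[0,0,0],[0,0,0.003],0.0],[[0,0,0],[0,0,0.004],0.0],[[0,0,0],[0,0,0.005],0.0],[[0,0,0],[0,0,0.006],0.0]]'

```text
clock: 6.2
ee_pos: [0.546, -0.0944, 0.1036]
orientation: [-3.141, 0.0, 0.384]
wrist_force: [-2.3, -0.3, 5.3]
gripper_width: 0.0003
grasp_force: 2.7
```

Converted, 0.003 m is 0.006, 0.0025 m is 0.005.

Request:
send_rows --commands '[[[0,0,0],[0,0,0.001],0.0],[[0,0,0],[0,0,0.002],0.0],[[0,0,0],[0,0,0.003],0.0],[[0,0,0],[0,0,0.004],0.0],[[0,0,0],[0,0,0.005],0.0],[[0,0,0],[0,0,0.006],0.0]]'

```text
clock: 6.95
ee_pos: [0.546, -0.0944, 0.1005]
orientation: [-3.141, 0.0, 0.384]
wrist_force: [-3.2, 0.6, 5.6]
gripper_width: 0.0002
grasp_force: 2.7
```

Converted, 0.003 m is 0.006, 0.0025 m is 0.005.

Request:
send_rows --commands '[[[0,0,0],[0,0,0.001],0.0],[[0,0,0],[0,0,0.002],0.0],[[0,0,0],[0,0,0.003],0.0],[[0,0,0],[0,0,0.004],0.0],[[0,0,0],[0,0,0.005],0.0],[[0,0,0],[0,0,0.006],0.0]]'

```text
clock: 7.7
ee_pos: [0.546, -0.0944, 0.0975]
orientation: [-3.141, 0.0, 0.384]
wrist_force: [-3.0, 0.9, 5.8]
gripper_width: 0.0005
grasp_force: 2.7
```

Converted, 0.003 m is 0.006, 0.0005 m is 0.001.

Request:
send_rows --commands '[[[0,0,0],[0,0,0.001],0.0],[[0,0,0],[0,0,0.002],0.0],[[0,0,0],[0,0,0.003],0.0],[[0,0,0],[0,0,0.004],0.0],[[0,0,0],[0,0,0.005],0.0],[[0,0,0],[0,0,0.006],0.0]]'

```text
clock: 8.45
ee_pos: [0.546, -0.0944, 0.0946]
orientation: [-3.141, 0.0, 0.384]
wrist_force: [-3.2, 0.8, 5.9]
gripper_width: 0.0003
grasp_force: 2.7
```

Converted, 0.003 m is 0.006, 0.0025 m is 0.005.

Request:
send_rows --commands '[[[0,0,0],[0,0,0.001],0.0],[[0,0,0],[0,0,0.002],0.0],[[0,0,0],[0,0,0.003],0.0],[[0,0,0],[0,0,0.004],0.0],[[0,0,0],[0,0,0.005],0.0],[[0,0,0],[0,0,0.006],0.0]]'

```text
clock: 9.2
ee_pos: [0.546, -0.0944, 0.0915]
orientation: [-3.141, 0.0, 0.384]
wrist_force: [-3.7, 1.0, 4.7]
gripper_width: 0.0
grasp_force: 2.7
```

Converted, 0.003 m is 0.006, 0.0025 m is 0.005.

Request:
send_rows --commands '[[[0,0,0],[0,0,0.001],0.0],[[0,0,0],[0,0,0.002],0.0],[[0,0,0],[0,0,0.003],0.0],[[0,0,0],[0,0,0.004],0.0],[[0,0,0],[0,0,0.005],0.0],[[0,0,0],[0,0,0.006],0.0]]'

```text
clock: 9.95
ee_pos: [0.546, -0.0943, 0.0891]
orientation: [-3.141, 0.0, 0.384]
wrist_force: [-5.8, 1.4, 10.0]
gripper_width: 0.0005
grasp_force: 4.9
```

The lid has met the crackers at 10 N, so I switch to small steps.

Converted, 0.001 m is 0.002, 0.0009 m is 0.0018.

Request:
send_rows --commands '[[[0,0,0],[0,0,0.0006],0.0],[[0,0,0],[0,0,0.0012],0.0],[[0,0,0],[0,0,0.0018],0.0],[[0,0,0],[0,0,0.002],0.0]]'

```text
clock: 10.45
ee_pos: [0.546, -0.0944, 0.0871]
orientation: [-3.141, 0.0, 0.384]
wrist_force: [-0.3, -0.2, -1.0]
gripper_width: 0.0003
grasp_force: 0.0
```

The force fell to zero, which suggests a snap. I retreat and verify by sight.

Converted, -0.173 m is -0.346, -0.12 m is -0.24.

Request:
send_rows --commands '[[[0,0,0],[0,0,-0.04],0.0],[[0,0,0],[0,0,-0.12],0.0],[[0,0,0],[0,0,-0.24],0.0],[[0,0,0],[0,0,-0.346],0.0],[[0,0,0],[0,0,-0.346],0.0],[[0,0,0],[0,0,-0.346],0.0]]'

```text
clock: 11.2
ee_pos: [0.5458, -0.0946, 0.2597]
orientation: [-3.141, 0.001, 0.384]
wrist_force: [-0.5, -0.1, -0.1]
gripper_width: 0.0004
grasp_force: 0.0
```

```bash
python3 q.py .56 .288 .2 ; python3 - <<'E'
from h import *
from plant import arm
s=arm.read_state();im=wcam(s,arm.get_image("wrist"));T=arm.get_image("top")
a=blob(im,(277,195),32,(5,150,110),(18,255,255));b=blob(T,(361,223),12,(10,130,110),(18,255,255))
pa,pb=hullc(a[2]),hullc(b[2]);print(a[1],b[1],pa,pb)
print(tri((im,T),(pa[0],pb[0])), "in expects .067, out .073; size px/34mm ->")
for z in(.0665,.0725):print(z,atz(im,pa[0],z),[.034*im["fx"]/(im["R"]@np.array([.5466,-.0945,z])+im["t"])[2]])
cv2.imwrite("pics/w2.png",cv2.resize(im["color"][110:270,180:380,::-1],None,fx=3,fy=3))
E
```

```text
pos [ 0.5458 -0.0946  0.2597] rpy [-3.1407e+00  5.0000e-04  3.8370e-01] F [-0.52 -0.11 -0.08] t 11.2
turn [-0.0009  0.0005 -0.    ] shift [ 0.1564 -0.3495  0.0599]Traceback (most recent call last):
  File "<stdin>", line 4, in <module>
  File "h.py", line 15, in blob
    n,l,s,ce=cv2.connectedComponentsWithStats(m); k=1+np.argmax(s[1:,4]); return ce[k],s[k],l==k
                                                      ~~~~~~~~~^^^^^^^^^
    return _wrapfunc(a, 'argmax', axis=axis, out=out, **kwds)
    return bound(*args, **kwds)
ValueError: attempt to get argmax of an empty sequence
```

```bash
python3 - <<'E'
from h import *
from plant import arm
s=arm.read_state();im=wcam(s,arm.get_image("wrist"))
cv2.imwrite("pics/w2.png",cv2.resize(im["color"][110:270,180:380,::-1],None,fx=3,fy=3))
for z in(.0665,.0725):print(z,proj(im,np.array([.5466,-.0945,z])),[.034*im["fx"]/(im["R"]@np.array([.5466,-.0945,z])+im["t"])[2]])
a=blob(im,(277,205),32,(3,130,60),(20,255,255));print(a[1],hullc(a[2]))
E
```

```text
0.0665 [280.12290092 183.3813387 ] [np.float64(35.45362241942282)]
0.0725 [280.12486799 184.87523855] [np.float64(36.049816280312015)]Traceback (most recent call last):
  File "<stdin>", line 6, in <module>
  File "h.py", line 15, in blob
    n,l,s,ce=cv2.connectedComponentsWithStats(m); k=1+np.argmax(s[1:,4]); return ce[k],s[k],l==k
                                                      ~~~~~~~~~^^^^^^^^^
    return _wrapfunc(a, 'argmax', axis=axis, out=out, **kwds)
    return bound(*args, **kwds)
ValueError: attempt to get argmax of an empty sequence
```

View pics/w2.png

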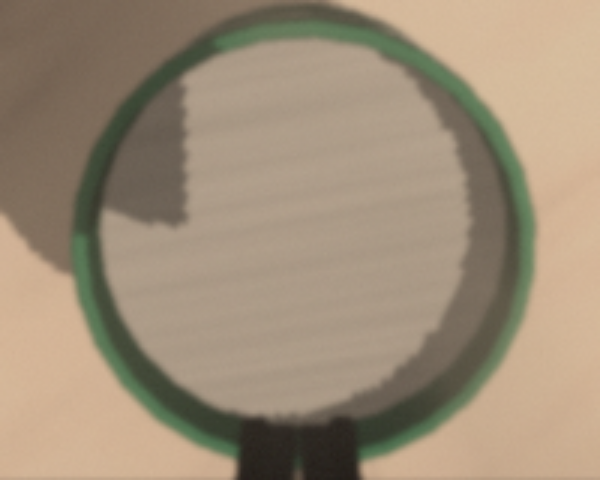

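Unexpected: the canister shows a plain beige striped surface, with no white lid or button. I look at the wider views before anything else.

```bash
python3 - <<'E'
from h import *
from plant import arm
print(arm.read_state())
a,b,c=[arm.get_image(n)["color"][:,:,::-1] for n in("wrist","scene","top")]
cv2.imwrite("pics/m3.png",np.vstack([np.hstack([cv2.resize(a,(400,300)),cv2.resize(c,(400,300))]),np.hstack([b[120:270,250:450].repeat(2,0).repeat(2,1),c[150:300,280:480].repeat(2,0).repeat(2,1)])]))
E
```

```text
{'clock': 11.35, 'joint_pos': array([ 0.53384054,  0.20560652, -0.50945699,  1.60002108,  0.10072207,
        1.36514588, -1.17451317]), 'qd': array([ 0.00074277, -0.0014068 , -0.00130015, -0.00453704, -0.0001228 ,
        0.00067817, -0.00157976]), 'joint_efforts': array([-9.98462085e-03, -5.02867520e+01, -3.56035352e+00, -3.92587280e+01,
       -5.07045281e-02, -5.26229118e-02, -1.29387052e-03]), 'ee_pos': array([ 0.54548291, -0.09454712,  0.25881392]), 'orientation': array([-3.13947879e+00,  1.95071322e-03,  3.83786299e-01]), 'wrist_force': array([ 0.51006383, -0.64401151, -0.58398982]), 'torque': array([ 0.04168795, -0.00180603, -0.01361623]), 'grasp_force': 0.0, 'gripper_width': 0.00044584512910028206}
```

View pics/m3.png

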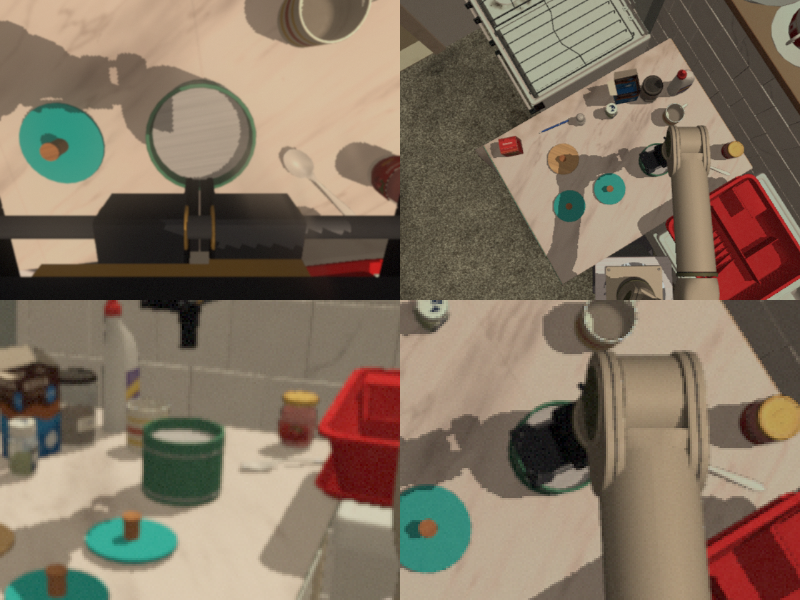

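The view shows a flat beige disc in the canister where the white lid and button were. By its width it lies about 15 mm below the rim, yet the fingertips had just been deeper than that. I'll feel for what is there, gently and closed-fingered, stopping first just above that level.

Request:
send_rows --commands '[[[0,0,0],[0,0,0.1],0.0],[[0,0,0],[0,0,0.2],0.0],[[0,0,0],[0,0,0.27],0.0],[[0,0,0],[0,0,0.29],0.0],[[0,0,0],[0,0,0.296],0.0],[[0,0,0],[0,0,0.3],0.0],[[0,0,0],[0,0,0.302],0.0],[[0,0,0],[0,0,0.304],0.0]]'

```text
clock: 12.5
ee_pos: [0.5464, -0.0945, 0.109]
orientation: [-3.142, -0.001, 0.384]
wrist_force: [0.2, 0.7, -0.0]
gripper_width: 0.0005
grasp_force: 0.0
```

Converted, 0.007 m is 0.014, 0.001 m is 0.002.

Request:
send_rows --commands '[[[0,0,0],[0,0,0.002],0.0],[[0,0,0],[0,0,0.004],0.0],[[0,0,0],[0,0,0.006],0.0],[[0,0,0],[0,0,0.008],0.0],[[0,0,0],[0,0,0.01],0.0],[[0,0,0],[0,0,0.012],0.0],[[0,0,0],[0,0,0.014],0.0]]'

```text
clock: 13.38
ee_pos: [0.5461, -0.0944, 0.1012]
orientation: [-3.141, -0.0, 0.384]
wrist_force: [0.6, 0.3, -0.5]
gripper_width: 0.0004
grasp_force: 0.0
```

```bash
python3 - <<'E'
from h import *
from plant import arm
s=arm.read_state();print(s["ee_pos"],s["wrist_force"])
a=arm.get_image("wrist")["color"];cv2.imwrite("pics/w4.png",cv2.cvtColor(a,cv2.COLOR_RGB2BGR))
E
```

```text
[ 0.54606422 -0.09441082  0.10124893] [ 0.55400843  0.33654865 -0.5159149 ]
```

View pics/w4.png

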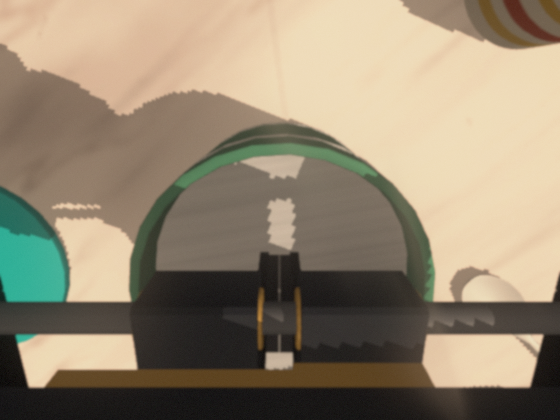

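The fingertips are at z 0.084, below where the disc appears, and feel nothing, so the disc isn't solid there. I go on down slowly to find the button.

Converted, 0.012 m is 0.024, 0.011 m is 0.022.

Request:
send_rows --commands '[[[0,0,0],[0,0,0.004],0.0],[[0,0,0],[0,0,0.008],0.0],[[0,0,0],[0,0,0.012],0.0],[[0,0,0],[0,0,0.016],0.0],[[0,0,0],[0,0,0.02],0.0],[[0,0,0],[0,0,0.022],0.0],[[0,0,0],[0,0,0.024],0.0],[[0,0,0],[0,0,0.024],0.0]]'

```text
clock: 14.42
ee_pos: [0.546, -0.0944, 0.0893]
orientation: [-3.141, 0.0, 0.384]
wrist_force: [-0.4, -0.8, 0.0]
gripper_width: 0.0003
grasp_force: 0.0
```

At 0.0893, where it pushed back with 10 N before, it is now free, so the button is in. I confirm with a light touch.

Converted, 0.0032 m is 0.0064, 0.003 m is 0.006.

Request:
send_rows --commands '[[[0,0,0],[0,0,0.001],0.0],[[0,0,0],[0,0,0.002],0.0],[[0,0,0],[0,0,0.003],0.0],[[0,0,0],[0,0,0.004],0.0],[[0,0,0],[0,0,0.005],0.0],[[0,0,0],[0,0,0.006],0.0],[[0,0,0],[0,0,0.0064],0.0]]'

```text
clock: 15.3
ee_pos: [0.546, -0.0945, 0.0861]
orientation: [-3.141, 0.0, 0.384]
wrist_force: [0.1, -0.5, -0.0]
gripper_width: 0.0004
grasp_force: 0.0
```

Converted, 0.0012 m is 0.0024, 0.0009 m is 0.0018.

Request:
send_rows --commands '[[[0,0,0],[0,0,0.0006],0.0],[[0,0,0],[0,0,0.0012],0.0],[[0,0,0],[0,0,0.0018],0.0],[[0,0,0],[0,0,0.0024],0.0]]'

```text
clock: 15.8
ee_pos: [0.5461, -0.0944, 0.0851]
orientation: [-3.141, -0.0, 0.384]
wrist_force: [-1.8, -0.0, 3.4]
gripper_width: 0.0003
grasp_force: 2.0
```

The touch at z 0.085 gives 3.4 N, about 5.5 mm below the out level: the button is in and staying in, and the disc is only a drawn surface. Now up, and over to the wooden lid.

Converted, -0.292 m is -0.584, -0.236 m is -0.472.

Request:
send_rows --commands '[[[0,0,0],[0,0,-0.1],0.0],[[0,0,0],[0,0,-0.22],0.0],[[0,0,0],[0,0,-0.34],0.0],[[0,0,0],[0.06,-0.12,-0.34],0.06],[[0,0,0],[0.11,-0.24,-0.34],0.06],[[0,0,0],[0.16,-0.36,-0.34],0.06],[[0,0,0],[0.212,-0.472,-0.34],0.06],[[0,0,0],[0.264,-0.584,-0.32],0.06]]'

```text
clock: 16.8
ee_pos: [0.559, 0.2189, 0.247]
orientation: [-3.141, -0.002, 0.383]
wrist_force: [0.9, -0.2, -0.7]
gripper_width: 0.0427
grasp_force: 0.0
```

Converted, -0.057 m is -0.114, 0.05 m is 0.1.

Request:
send_rows --commands '[[[0,0,0],[0.048,-0.114,0.1],0.06],[[0,0,0],[0.048,-0.114,0.1],0.06],[[0,0,0],[0.048,-0.114,0.1],0.06],[[0,0,0],[0.048,-0.114,0.1],0.06],[[0,0,0],[0.048,-0.114,0.1],0.06]]'

```text
clock: 17.42
ee_pos: [0.5607, 0.2774, 0.1976]
orientation: [3.142, -0.002, 0.381]
wrist_force: [-0.0, -0.4, -0.5]
gripper_width: 0.06
grasp_force: 0.0
```

```bash
python3 q.py .56 .288 .1 ; python3 - <<'E'
from h import *
from plant import arm
import pickle
s=arm.read_state();im=wcam(s,arm.get_image("wrist"));pickle.dump((s,im),open("w5.pkl","wb"))
for z in(.018,.052):print(proj(im,np.array([.56,.288,z])))
cv2.imwrite("pics/w5.png",im["color"][:,:,::-1])
E
```

```text
pos [0.5607 0.2774 0.1976] rpy [ 3.1415e+00 -1.8000e-03  3.8130e-01] F [-0.03 -0.39 -0.49] t 17.425
turn [ 0.0001 -0.0018 -0.    ] shift [ 0.0032 -0.0101  0.0976]
[268.33544891 184.92333096]
[267.16264747 194.51254695]
```

View pics/w5.png

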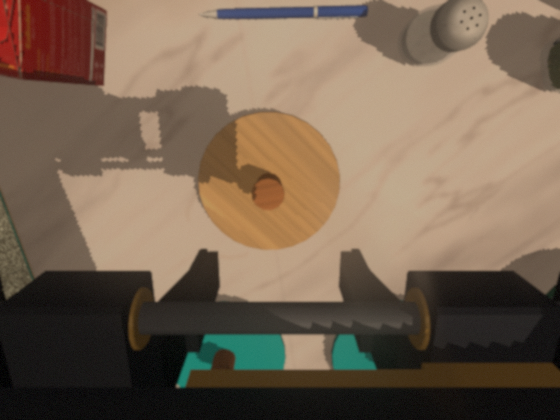

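The wrist view shows the wooden lid's disc centred at (269,181) and the knob top at (268,191), with the salt shaker and carton well clear. I refine from these.

```bash
python3 - <<'E'
from h import *
import pickle
s,im=pickle.load(open("w5.pkl","rb"));T=pickle.load(open("d0.pkl","rb"))["top"]
hsv=cv2.cvtColor(im["color"],cv2.COLOR_RGB2HSV)
for q in((268,192),(268,180),(240,150),(300,200),(280,192),(320,260)):print(q,hsv[q[1],q[0]])
m=cv2.inRange(hsv,np.array((8,110,50)),np.array((25,255,255)));w=np.zeros_like(m);cv2.circle(w,(269,180),76,255,-1);m&=w
m=cv2.morphologyEx(m,cv2.MORPH_CLOSE,np.ones((5,5)));h=hullc(cv2.morphologyEx(m,cv2.MORPH_OPEN,np.ones((5,5))));print(h)
print("disc z18",atz(im,h[0],.018),tri((im,T),(h[0],(228.,222.3))))
k=blob(im,(268,190),18,(2,110,90),(13,255,255));hk=hullc(k[2]);print(k[1],hk,"knob z52",atz(im,hk[0],.052),tri((im,T),(hk[0],(227.1,221.2))))
E
```

```text
(268, 192) [ 12 170 150]
(268, 180) [ 12 170 147]
(240, 150) [ 15 143 170]
(300, 200) [ 15 144 177]
(280, 192) [ 13 166 152]
(320, 260) [ 15  76 187]
(array([268.41574097, 180.22599792]), (137.72288513183594, 141.03480529785156))
disc z18 [0.56416333 0.28954517 0.018     ] (array([0.56090808, 0.28873828, 0.003427  ]), array([-0.01619641,  0.00098066,  0.04608023, -0.021557  ]))
[252 178  32  31 765] (array([267.73690796, 192.55882263]), (31.05988311767578, 31.800220489501953)) knob z52 [0.56174737 0.28816671 0.052     ] (array([0.560362  , 0.28780085, 0.04661288]), array([ 1.76057069e-03, -9.30563220e-05, -5.54772195e-03,  2.53645613e-03]))
```

Converted, 0.1 m is 0.2, -0.01 m is -0.02, 0.002 rad is 0.0013.

Request:
send_rows --commands '[[[0,0,0.0013],[0.01,-0.02,0.1],0.06],[[0,0,0.0013],[0.01,-0.02,0.2],0.06],[[0,0,0.0013],[0.01,-0.02,0.2],0.06],[[0,0,0.0013],[0.01,-0.02,0.2],0.06],[[0,0,0.0013],[0.01,-0.02,0.2],0.06]]'

```text
clock: 18.1
ee_pos: [0.5618, 0.2907, 0.0991]
orientation: [-3.141, -0.004, 0.381]
wrist_force: [-0.4, 0.1, 0.2]
gripper_width: 0.0601
grasp_force: 0.0
```

```bash
python3 q.py .5612 .2885 .037 .384; python3 - <<'E'
from h import *
from plant import arm
s=arm.read_state();im=wcam(s,arm.get_image("wrist"))
hsv=cv2.cvtColor(im["color"],cv2.COLOR_RGB2HSV)
p=proj(im,np.array([.5612,.2885,.052]));print(p)
k=blob(im,p,40,(2,135,60),(13,255,255));hk=hullc(k[2]);print(k[1],hk,atz(im,hk[0],.052))
E
```

```text
pos [0.5618 0.2907 0.0991] rpy [-3.1407 -0.0039  0.3813] F [-0.38  0.05  0.16] t 18.1
turn [-0.0009 -0.0039 -0.0027] shift [-0.0016  0.0018  0.0621]
[282.48787332 246.94664044]
[ 261  214   45   55 1727] (array([282.98168945, 242.06332397]), (44.609649658203125, 55.81482696533203)) [0.56412394 0.28937407 0.052     ]
```

Converted, 0.061 m is 0.122, 0.05 m is 0.1, -0.004 rad is -0.0025.

Request:
send_rows --commands '[[[0,-0.0025,-0.0013],[-0.0014,0.004,0.06],0.06],[[0,-0.0025,-0.0013],[-0.0014,0.004,0.1],0.06],[[0,-0.0025,-0.0013],[-0.0014,0.004,0.116],0.06],[[0,-0.0025,-0.0013],[-0.0014,0.004,0.122],0.06],[[0,-0.0025,-0.0013],[-0.0014,0.004,0.122],0.06],[[0,-0.0025,-0.0013],[-0.0014,0.004,0.122],0.06]]'

```text
clock: 18.9
ee_pos: [0.5609, 0.2883, 0.0361]
orientation: [-3.141, 0.003, 0.384]
wrist_force: [-0.9, -0.1, 0.7]
gripper_width: 0.0603
grasp_force: 0.0
```

Converted, -0.001 m is -0.002, 0.0005 m is 0.001.

Request:
send_rows --commands '[[[0,0,0],[0.001,0,-0.002],0.02],[[0,0,0],[0.001,0,-0.002],0.015],[[0,0,0],[0.001,0,-0.002],0.015],[[0,0,0],[0.001,0,-0.002],0.015],[[0,0,0],[0.001,0,-0.002],0.015],[[0,0,0],[0.001,0,-0.002],0.015],[[0,0,0],[0.001,0,-0.002],0.015],[[0,0,0],[0.001,0,-0.002],0.015]]' --force 35

```text
clock: 19.9
ee_pos: [0.561, 0.2881, 0.0364]
orientation: [-3.141, 0.004, 0.384]
wrist_force: [-0.4, -0.3, -0.1]
gripper_width: 0.024
grasp_force: 34.2
```

Converted, -0.17 m is -0.34, -0.15 m is -0.3.

Request:
send_rows --commands '[[[0,0,0],[0,0,-0.02],0.015],[[0,0,0],[0,0,-0.08],0.015],[[0,0,0],[0,0,-0.16],0.015],[[0,0,0],[0,0,-0.24],0.015],[[0,0,0],[0,0,-0.3],0.015],[[0,0,0],[-0.03,0.07,-0.34],0.015],[[0,0,0],[-0.07,0.16,-0.34],0.015],[[0,0,0],[-0.11,0.25,-0.34],0.015]]'

```text
clock: 20.9
ee_pos: [0.5573, 0.1507, 0.2073]
orientation: [-3.141, 0.003, 0.385]
wrist_force: [1.1, 0.4, -1.7]
gripper_width: 0.0238
grasp_force: 34.2
```

```bash
python3 q.py .5466 -.0945 .2 .384
```

```text
pos [0.5573 0.1507 0.2073] rpy [-3.1411  0.0032  0.3845] F [ 1.1   0.35 -1.71] t 20.9
turn [-0.0005  0.0032  0.0005] shift [-0.1018  0.2233  0.0075]
```

Converted, 0.223 m is 0.446, 0.18 m is 0.36, 0.003 rad is 0.0019.

Request:
send_rows --commands '[[[0,0,0],[-0.04,0.09,0],0.015],[[0,0,0],[-0.08,0.18,0],0.015],[[0,0,0],[-0.12,0.27,0],0.015],[[0,0,0],[-0.16,0.36,0],0.015],[[0,0.0019,0],[-0.202,0.446,0.014],0.015],[[0,0.0019,0],[-0.202,0.446,0.014],0.015],[[0,0.0019,0],[-0.202,0.446,0.014],0.015],[[0,0.0019,0],[-0.202,0.446,0.014],0.015]]'

```text
clock: 21.9
ee_pos: [0.5476, -0.0911, 0.2002]
orientation: [-3.141, 0.0, 0.386]
wrist_force: [-0.3, -0.2, -1.6]
gripper_width: 0.0241
grasp_force: 34.3
```

```bash
python3 q.py .5466 -.0945 .155 .384; python3 - <<'E'
from h import *
from plant import arm
a=arm.get_image("wrist")["color"];b=arm.get_image("scene")["color"]
cv2.imwrite("pics/m6.png",np.hstack([cv2.resize(a,(400,300)),cv2.resize(b[120:270,250:450],(400,300))])[:,:,::-1])
E
```

```text
pos [ 0.5476 -0.0911  0.2002] rpy [-3.1407e+00  4.0000e-04  3.8620e-01] F [-0.26 -0.18 -1.64] t 21.9
turn [-0.0009  0.0004  0.0022] shift [-0.0022  0.0028  0.0452]
```

View pics/m6.png

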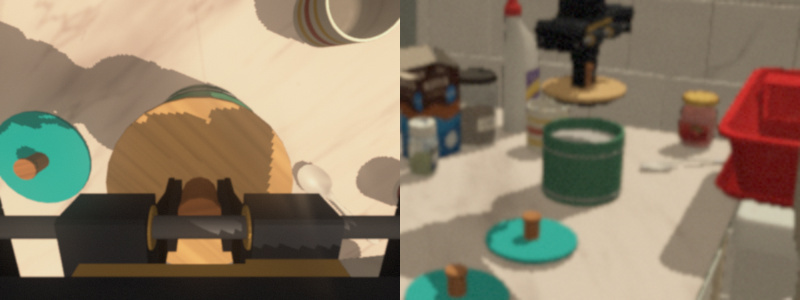

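The lid hangs level above the canister at the right place, so I go down.

Converted, 0.052 m is 0.104, 0.05 m is 0.1.

Request:
send_rows --commands '[[[0,0,0],[-0.004,0.006,0.04],0.015],[[0,0,0],[-0.004,0.006,0.08],0.015],[[0,0,0],[-0.004,0.006,0.1],0.015],[[0,0,0],[-0.004,0.006,0.104],0.015],[[0,0,0],[-0.004,0.006,0.104],0.015]]'

```text
clock: 22.62
ee_pos: [0.5469, -0.0961, 0.1484]
orientation: [-3.141, 0.0, 0.384]
wrist_force: [-0.5, 1.1, -1.4]
gripper_width: 0.0241
grasp_force: 34.3
```

```bash
python3 q.py .5466 -.0945 .1364 .384
```

```text
pos [ 0.5469 -0.0961  0.1484] rpy [-3.1413e+00  3.0000e-04  3.8410e-01] F [-0.49  1.09 -1.4 ] t 22.625
turn [-0.0003  0.0003  0.0001] shift [ 0.0003 -0.0016  0.012 ]
```

Converted, 0.011 m is 0.022, 0.0105 m is 0.021.

Request:
send_rows --commands '[[[0,0,0],[0,-0.003,0.004],0.015],[[0,0,0],[0,-0.003,0.008],0.015],[[0,0,0],[0,-0.003,0.012],0.015],[[0,0,0],[0,-0.003,0.016],0.015],[[0,0,0],[0,-0.003,0.018],0.015],[[0,0,0],[0,-0.003,0.02],0.015],[[0,0,0],[0,-0.003,0.021],0.015],[[0,0,0],[0,-0.003,0.022],0.015]]'

```text
clock: 23.62
ee_pos: [0.546, -0.0949, 0.1368]
orientation: [-3.141, 0.001, 0.384]
wrist_force: [0.2, -0.1, -1.7]
gripper_width: 0.0243
grasp_force: 34.3
```

Converted, 0.0012 m is 0.0024, 0.0009 m is 0.0018.

Request:
send_rows --commands '[[[0,0,0],[0,0,0.0006],0.015],[[0,0,0],[0,0,0.0012],0.015],[[0,0,0],[0,0,0.0018],0.015],[[0,0,0],[0,0,0.0024],0.015],[[0,0,0],[0,0,0.0024],0.015]]'

```text
clock: 24.25
ee_pos: [0.546, -0.0949, 0.1363]
orientation: [-3.141, 0.001, 0.384]
wrist_force: [-3.6, 0.2, 7.4]
gripper_width: 0.024
grasp_force: 34.3
```

The lid is seated at 0.1363 (expected 0.1364). I release it.

Converted, -0.0007 m is -0.0014.

Request:
send_rows --commands '[[[0,0,0],[0,0,-0.0014],0.015],[[0,0,0],[0,0,-0.0014],0.03],[[0,0,0],[0,0,-0.0014],0.05],[[0,0,0],[0,0,-0.0014],0.06],[[0,0,0],[0,0,-0.0014],0.06],[[0,0,0],[0,0,-0.0014],0.06]]'

```text
clock: 25.0
ee_pos: [0.546, -0.0949, 0.1363]
orientation: [-3.141, 0.001, 0.384]
wrist_force: [-0.3, 0.2, -0.0]
gripper_width: 0.0575
grasp_force: 0.0
```

Converted, -0.12 m is -0.24, -0.11 m is -0.22.

Request:
send_rows --commands '[[[0,0,0],[0,0,-0.04],0.06],[[0,0,0],[0,0,-0.12],0.06],[[0,0,0],[0,0,-0.22],0.06],[[0,0,0],[-0.1,0,-0.24],0.06],[[0,0,0],[-0.2,0,-0.24],0.06],[[0,0,0],[-0.24,0,-0.24],0.06],[[0,0,0],[-0.24,0,-0.24],0.06]]'

```text
clock: 25.88
ee_pos: [0.434, -0.1407, 0.2568]
orientation: [3.141, 0.001, 0.382]
wrist_force: [0.3, 0.4, -1.2]
gripper_width: 0.06
grasp_force: 0.0
```

```bash
python3 - <<'E'
from h import *
from plant import arm
s=arm.read_state();print(s["ee_pos"],s["clock"],s["gripper_width"])
a,b,c=[arm.get_image(n)["color"] for n in("wrist","scene","top")]
cv2.imwrite("pics/m7.png",np.vstack([np.hstack([cv2.resize(a,(400,300)),cv2.resize(c,(400,300))]),np.hstack([cv2.resize(b,(400,300)),cv2.resize(b[150:240,290:410],(400,300),interpolation=cv2.INTER_CUBIC)])])[:,:,::-1])
E
```

```text
[ 0.43402848 -0.14068974  0.25678457] 25.875 0.05999475717524319
```

View pics/m7.png

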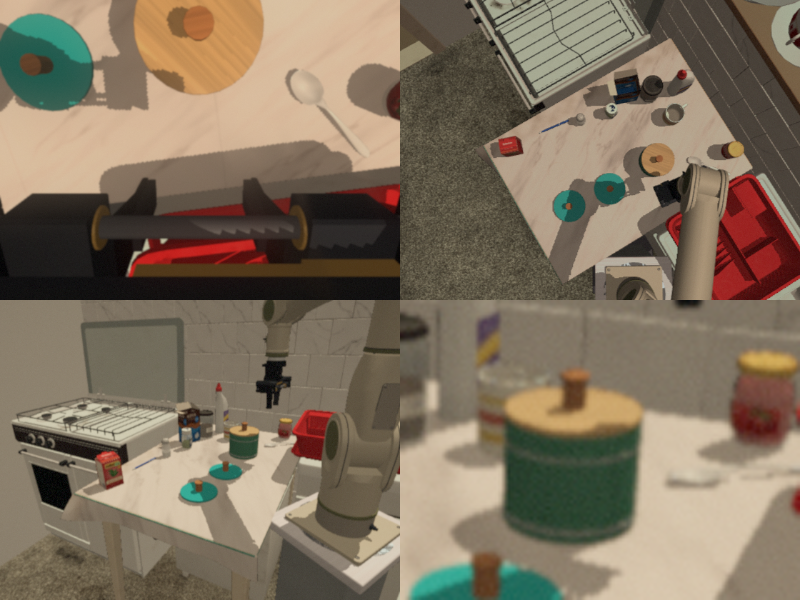

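The wooden lid sits level and home on the canister's rim, the gripper is clear and the other things stand where they were. I hand it in.

```bash
python3 -c "
from plant import arm
print(arm.sign_off())"
```

```text
the job is handed in; nothing more can be done
None
```

I pushed the inner lid onto the crackers, where the button snapped in (felt, not seen: the pictures no longer showed the inner lid; highest upward force read was 10 N, sampled between moves), then seated the wooden lid level, let go of it, and handed the job in at about 26 s with nothing else seen to have moved.

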